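Draw a rack panel tight with its cam lock

TASK

The flat-pack print rack on the table still has a gap between its base board and its upright side panel. Take the screwdriver from its wooden block, seat its blade fully in the slot of the cam disc in the board and turn the cam clockwise until the panel is drawn up to the board and the cam comes firmly tight, without leaning on it or forcing it past tight; then stand the screwdriver back in its block and let go. Move the panel only with the cam, not by hand, and leave the other things on the table as they are.

Things in the scene. Friction and masses are not known exactly. Their poses are not given: they have to be found in the camera images.
- driver: Screwdriver, 130 g, upright in the block, blade down. Origin: middle of the blade's tip; z up the shank, x along the blade's width. Steel blade 16 mm wide, 2.4 mm thick, 14 mm long (last 2 mm: 14 by 1.8). Shank 9 mm round to z = 66 mm; dark wooden handle of square section 26 x 26 mm, faces square to x and y, z = 66 to 146 mm. Grip two opposite faces near z = 110 mm.
- block: Wooden block that holds the screwdriver, fixed, 66 x 66 x 70 mm high, with an upright round hole of 22 mm right through its middle. Origin: centre of its underside. The screwdriver stands in it with the handle's lower end on the block's top, so the blade's tip is 4 mm above the table; any yaw will do.
- board: Base board of the rack, white with plywood ends, lying flat and fixed, 200 (x) x 180 (y) x 30 mm high. Origin: centre of its underside. The cam disc is let into its top, 52 mm from the centre towards the board's -y side; the panel stands along that side.
- cam: Steel cam disc, 33 mm across, let into the board, its top 1 mm above the board's top (31 mm above the table), turning on an upright axis. Origin: centre of its top face. It turns clockwise (from above) almost freely at first, then grabs the bolt and draws the panel in against a drag of about 0.08 N m, then comes tight: the torque climbs by about 4 N m per rad. The panel stays where it is left.
- cam_slot (a point): Centre of the mouth of the cam's slot; x along the slot, z up; turns with the cam. Slot 19 mm long, 4.2 mm wide, 7 mm deep: a seated blade's tip is 24 mm above the table. How far the cam must turn to come tight differs each time, 0.55 to 1.2 rad, unseen beforehand. Firmly tight is 0.3 N m on the screwdriver; 0.42 N m forces it; pressing down needs under 10 N.
- side_panel: Upright panel along the board's -y side, white, 220 x 18 x 75 mm high, joined to it by the cam's bolt. Origin: centre of its underside. It slides along the board's y: in the board's frame its y is -105 mm with the 6 mm gap open and -99 mm when it meets the board's edge. Not to be pushed by hand.
- jar: Glass jar with steel lid, 68 mm across, 85 mm high; leave it alone. Origin: centre of its underside.
- paint: White paint bottle, 60 mm across, 150 mm high; leave it alone. Origin: centre of its underside.
- tape: Roll of paper tape lying flat, 84 mm across, 24 mm high; leave it alone. Origin: centre of its underside.
- marker: Black marker pen lying down, 16 mm thick, 130 mm long; leave it alone. Origin on its underside at mid length.
- towels: Roll of paper towels standing, 116 mm across, 230 mm high; leave it alone. Origin: centre of its underside.
- tin: Steel tin, 90 mm across, 95 mm high; leave it alone. Origin: centre of its underside.
- dish: Grey dish of spare fittings on the board, 60 x 80 x 22 mm high; leave it alone. Origin: centre of its underside.
Mind the look-alikes: they are no part of the job. Several things look just like the block: the one meant starts farthest to the robot's left. There is more than one size of the driver; the one meant has the size given above.

How it is judged:
On the way, in this order (a step that is already met when the one before it is completed fails the run):
1. the screwdriver's blade is seated in the cam's slot (tip at least 5 mm below the disc's top, upright) (z of driver in the frame of cam_slot below -0.005 m and horizontal distance between driver and cam_slot below 0.004 m and angle between driver's own z axis and vertical below 0.12 rad), for 0.1 s.
2. the panel is drawn in and the seated screwdriver bears firmly on the cam (34 N summed over the blade's edges, about 0.24 N m) (y of side_panel in the frame of board above -0.0998 m and z of driver in the frame of cam_slot below -0.0045 m and contact force between driver and cam above 34 N), for 0.1 s.
At the end, for the whole second after the job is handed in: The panel is drawn in (gap under 1 mm) and the screwdriver stands upright and at rest in its block's hole, the tip less than 10 mm above the table (y of side_panel in the frame of board above -0.1 m and horizontal distance between driver and block below 0.007 m and height (world z) of driver below 0.01 m and angle between driver's own z axis and vertical below 0.12 rad and linear speed of driver below 0.02 m/s); the robot touches nothing.
It fails at once if the cam is forced or leaned on (61 N summed over the blade's edges, about 0.43 N m) (contact force between driver and cam above 61 N).
It fails at once if the panel is pushed by hand (over 3 N) (contact force between any of the fingers, the arm, driver and side_panel above 3 N).
It fails at once if another thing on the table is moved more than 25 mm (distance of any of jar, paint, tape, marker, towels, tin, dish from where it was at the start of the episode above 0.025 m).
It also fails if it takes over 69 s, if anything falls off the work surface, if the arm or the gripper's body presses on something with over 40 N, if the wrist force passes 120 N, or if a joint passes its speed limit or range.

ROBOT

A 6-joint arm with a two-finger parallel gripper is mounted at the origin on the work surface. World frame = base frame: x ahead of the robot, y to its left, z up, the work surface at z = 0. Lengths are in m, angles in rad, forces in N, time in s.
With the tool pointing down it reaches from about 0.275 to 0.825 m from the base axis. Payload 4.9 kg.
Tool frame: the origin (TCP) lies at the very end of the fingers, on their centre line; the grasp point (between the pads) lies 19 mm behind it (bot.grip_depth is the z of the grasp point in the tool frame, in m); z points along the fingers, y is the line along which they close (so a half turn about z gives the same grasp; the last joint's range is limited). The gripper opens to 85 mm and grips with 20 to 120 N. Pads are 22 mm wide; open, the fingers measure 114 mm over their backs; the gripper's body (76 mm by 85 mm) begins 54 mm behind the grasp point. The pads swing forward as they close: fully open they stand 13 mm farther back than shut.
Start: joints at [1.02, 0.326, -0.193, 1.052, 0, 1.437], TCP at [0.223, 0.503, 0.231] pointing down, gripper open.
Joint ranges: [-2.65, 2.65], [-0.97, 1.79], [-1.3, 1.35], [-1.93, 2.1], [-1.47, 1.37], [-3.14, 3.14]. Speed limits (rad/s): [2.57, 2.57, 3.14, 3.14, 3.14, 3.14].

INTERFACE

Orientations are given as a unit quaternion [x, y, z, w].
In Python, from cell import monitor, viewer, bot gives the robot as it stands.
- The arm moves only by the tool servo_tool, never from a script. Its argument "series" is a list of rows, each an object of numbers: "claw": the finger opening in mm, from 0 to 85.4; "tx", "ty", "tz": the shift along the tool's x, y, z in mm; "rx", "ry", "rz": the turn, a rotation vector about the tool's x, y, z in degrees. A call has 1 to 8 rows; each row shifts and turns the commanded pose from where the row before left it, along the tool's axes as they then stand; what a row does not reach is not made up. A row lasts 1/8 s, in which the tool goes at most 62.5 mm and 10.7 degrees, less where a joint would pass 70% of its speed; a pose out of reach is approached as far as the arm can. A call with a gripper value outside its range is refused whole. The fingers move at their own pace and stop on an object; the grip force is fixed at half the most. Time passes only in rows, so rows that do not move let the fingers close. It gives the time, the measured TCP pose, the force, the opening and the grip force at its end, in the units of the state.
- monitor.get_obs(): the state, without advancing time (a new reading comes with each control period).
- viewer.capture(name): name is "side" or "top" or "wrist"; returns a dict with "color" (384x512x3 uint8, red, green, blue), "z_map" (384x512 float32, m along the optical axis (not along the pixel's ray), 0 where there is no reading), "fx", "fy", "cx", "cy" (pixels), "k1" (the pictures are not rectified: a ray, as slopes to the right and down, at radius r is drawn at 1 + k1 r^2 times it, then the intrinsics apply), "pose" (4x4, takes a point from camera to world coordinates); the wrist camera has in their place "tool_from_camera" (4x4, takes a point from camera to tool coordinates, whose origin is the TCP and whose axes are the flange's). Camera axes: x right, y up, looking along -z (the intrinsics and any distortion apply to the point x, -y, -z); pixel columns grow to the right and rows downward; lengths in m; the calibration is good to about 2 mm. A picture is of the moment at which its call begins: read the wrist's pose just before it.
- bot.job_done(): hands the job in; it is judged then, once.
The state is a dict: "time": time; "joint_pos": joint angles; "joint_vel": joint speeds; "tau": joint torques, N m; "eef_pos": TCP position; "tool_rot": TCP orientation; "wrist_force": force on the tool from outside, world axes, zero at the start; "wrist_torque": the same for the moment, N m; "opening": opening from 0.0 (shut) to 1.0 (fully open); "gripper_force": force on a finger pad.
Only numpy, scipy, OpenCV 4.12 (cv2) and the standard library are available. Lean on these libraries where they do the work, as an engineer would, in place of code of your own. Each camera call takes 0.05 s, during which the arm holds its last target. There are 200 camera calls.

## Working session

There is one attempt and no reset: what is moved stays moved. The work goes in short steps, Python scripts to look and compute and a tool call to move; the robot and the scene stay as the last step left them, time stands still between calls to the robot, and variables do not carry over. Pictures are saved under pics/ and viewed, at most 10 in all, crops included, and the job is handed in when it is done.

Besides the shell and the picture viewer there is one more tool, called after "Call:" by a JSON object that holds its "api" and its "payload", one argument or row to a line. servo_tool: Moves the arm, as the interface text tells. Its arguments: {"type":"object","properties":{"series":{"type":"array"}},"required":["series"]}

```bash
ls; mkdir -p pics; cat > h.py <<'E'
import numpy as np, cv2
from cell import monitor, viewer, bot
from scipy.spatial.transform import Rotation as R
def ray(c,u,v):
    p=np.array([(u-c['cx'])/c['fx'],(v-c['cy'])/c['fy']]); q=p.copy()
    for _ in range(20): q=p/(1+c['k1']*(q@q))
    return np.array([q[0],-q[1],-1.])
def tool():
    o=monitor.get_obs(); T=np.eye(4); T[:3,:3]=R.from_quat(o['tool_rot']).as_matrix(); T[:3,3]=o['eef_pos']; return T
def cap(name):
    T=tool(); c=viewer.capture(name)
    if name=='wrist': c['pose']=T@c['tool_from_camera']
    return c
def plane(c,u,v,z):
    d=c['pose'][:3,:3]@ray(c,u,v); o=c['pose'][:3,3]; return o+d*(z-o[2])/d[2]
def depth(c,u,v):
    P=c['pose']; return P[:3,:3]@(ray(c,u,v)*c['z_map'][int(round(v)),int(round(u))])+P[:3,3]
def save(n,im): cv2.imwrite('pics/'+n+'.png',im[:,:,::-1])
E
python3 - <<'E'
from h import *
import pickle
D={n:cap(n) for n in('top','side','wrist')}
pickle.dump(D,open('d0.pkl','wb'))
for n in('top','side'): print(n,D[n]['pose'].round(3).tolist(),D[n]['fx'],D[n]['k1'])
print(monitor.get_obs())
save('top0',cv2.resize(D['top']['color'],(800,600)))
save('side0',cv2.resize(D['side']['color'],(800,600)))
E
```

```text
pics
top [[0.024, 0.985, -0.173, 0.341], [-1.0, 0.025, -0.001, 0.03], [0.003, 0.173, 0.985, 1.192], [0.0, 0.0, 0.0, 1.0]] 384.3646358057681 -0.12904245894321864
side [[0.997, 0.044, -0.07, 0.465], [-0.083, 0.598, -0.797, -0.718], [0.007, 0.8, 0.599, 0.622], [0.0, 0.0, 0.0, 1.0]] 346.8412371905359 -0.06641621342783084
{'time': 0.15, 'joint_pos': array([ 1.01980669e+00,  3.26785660e-01, -1.93316411e-01,  1.05194029e+00,
       -2.37365554e-05,  1.43659836e+00]), 'joint_vel': array([ 0.00062106, -0.00142061,  0.00193488, -0.00228082, -0.00026928,
        0.00013414]), 'tau': array([ 5.65277023e-04, -4.43704140e+01,  2.62663776e+01,  1.04264196e-02,
       -1.54788690e-04,  2.51343096e-05]), 'eef_pos': array([0.2224408 , 0.50257587, 0.23068947]), 'tool_rot': array([ 2.06890662e-01,  9.78363872e-01, -5.90800595e-04, -1.98113179e-04]), 'wrist_force': array([-0.07292515,  0.10038296, -0.0612659 ]), 'wrist_torque': array([-0.01624871, -0.00469538, -0.00654213]), 'gripper_force': 0.0, 'opening': 0.9998495125569284}
```

View pics/top0.png

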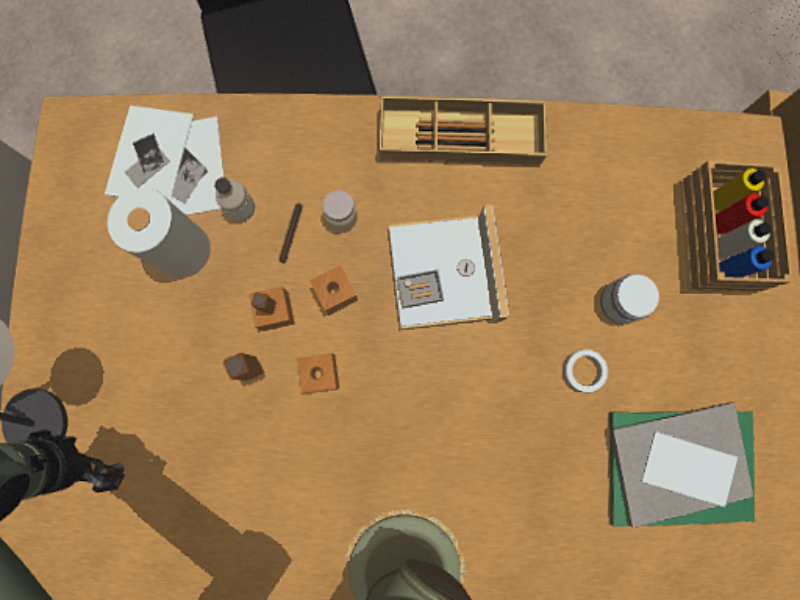

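View pics/side0.png

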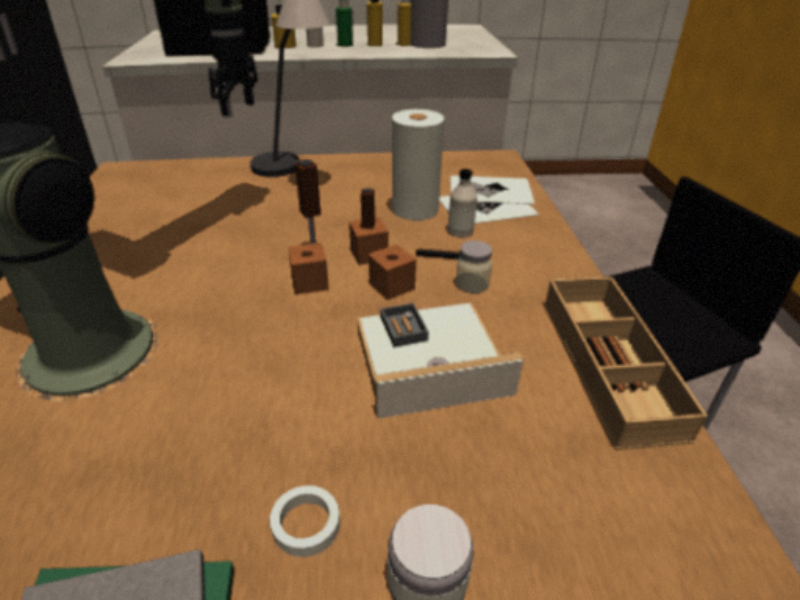

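The top view shows driver candidates at (262,303), standing in a block, and at (240,367), a larger one standing apart. Block candidates are at (271,308), (333,290) and (318,373), and the leftmost is the one at (271,308). The cam is at (466,268), the panel at (495,262) and the dish at (420,288). I'll check sizes by depth and take one close crop.

```bash
python3 - <<'E'
from h import *
import pickle
D=pickle.load(open('d0.pkl','rb')); t=D['top']; s=.64
for n,u,v in [('drvA',262,300),('drvB',235,367),('blkA',283,312),('blkB',345,283),('blkC',327,382),('cam',461,271),('board',450,235),('panel',488,230)]:
    print(n,depth(t,u*s,v*s).round(3))
A=t['color'][165:270,130:250]; B=D['side']['color'][90:200,170:290]
save('crop1',np.hstack([cv2.resize(A,(400,350)),cv2.resize(B,(380,350))]))
# side heights
c=D['side']
for n,u,v in [('A top',368,195),('A low',368,222),('B top',308,170),('B low',310,205),('B shank',312,235)]:
    print(n,depth(c,u*s,v*s).round(3))
hsv=cv2.cvtColor(t['color'],cv2.COLOR_RGB2HSV)
for p in [(262,303),(283,312),(318,362),(345,283),(300,430)]: print(p,hsv[int(p[1]*s),int(p[0]*s)],t['color'][int(p[1]*s),int(p[0]*s)])
E
```

```text
drvA [0.494 0.262 0.153]
drvB [0.373 0.289 0.207]
blkA [0.484 0.238 0.073]
blkB [0.543 0.124 0.067]
blkC [0.356 0.15  0.067]
cam [ 0.579 -0.101  0.034]
board [ 0.654 -0.079  0.027]
panel [ 0.654 -0.149  0.072]
A top [0.497 0.257 0.146]
A low [0.496 0.259 0.085]
B top [0.383 0.276 0.195]
B low [0.381 0.273 0.121]
B shank [0.378 0.288 0.043]
(262, 303) [16 39 98] [98 91 83]
(283, 312) [ 14 162 178] [178 117  65]
(318, 362) [ 14 166 172] [172 111  60]
(345, 283) [ 14 159 180] [180 119  68]
(300, 430) [ 16 139 178] [178 134  81]
```

View pics/crop1.png

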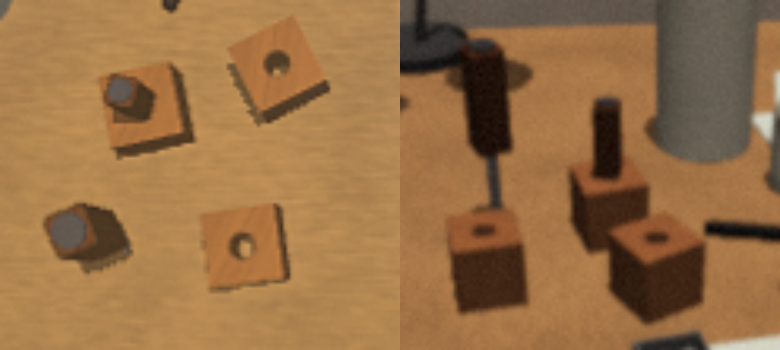

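The crop confirms driver A. It stands in the leftmost block with its top at 0.15 m, as described (4 + 146 mm). The other driver is too tall at 0.207 m. Next I get closer views.

```bash
cat >> h.py <<'E'
def go(x,y,z,T=None):
    T=tool() if T is None else T
    return (T[:3,:3].T@(np.array([x,y,z])-T[:3,3])*1000).round(1)
E
python3 - <<'E'
from h import *
import pickle
D=pickle.load(open('d0.pkl','rb')); print(D['wrist']['tool_from_camera'].round(3).tolist(),D['wrist']['fx'],D['wrist']['k1'])
print(bot.grip_depth, go(.495,.258,.30), go(.222,.502,.30))
E
```

```text
[[-0.001, 0.945, 0.328, 0.083], [1.0, 0.001, 0.001, -0.0], [0.001, 0.328, -0.945, -0.143], [0.0, 0.0, 0.0, 1.0]] 332.277845000554 -0.09998135879077322
-0.0187 [-348.2 -113.4  -69.2] [  0.2  -0.8 -69.3]
```

Call:
{"api": "servo_tool", "payload": {
  "series": [
    {"claw": 85,"tz": -40},
    {"tx": -50,"ty": -16},
    {"tx": -50,"ty": -16},
    {"tx": -50,"ty": -16},
    {"tx": -50,"ty": -16},
    {"tx": -50,"ty": -16},
    {"tx": -50,"ty": -16},
    {"tx": -48,"ty": -17}
  ]
}}

```text
validation failed for argument at $.se...
```

Call:
{"api": "servo_tool", "payload": {
  "series": [
    {"tz": 0},
    {"tz": 0}
  ]
}}

```text
validation failed for argument at $.se...
```

```bash
python3 - <<'E'
from h import *
import pickle
c=cap('wrist'); pickle.dump(c,open('d1.pkl','wb')); T=tool(); print(T.round(3).tolist())
save('w1',cv2.resize(c['color'],(768,576)))
E
```

```text
[[-0.914, 0.405, -0.001, 0.222], [0.405, 0.914, -0.001, 0.503], [0.0, -0.001, -1.0, 0.231], [0.0, 0.0, 0.0, 1.0]]
```

View pics/w1.png

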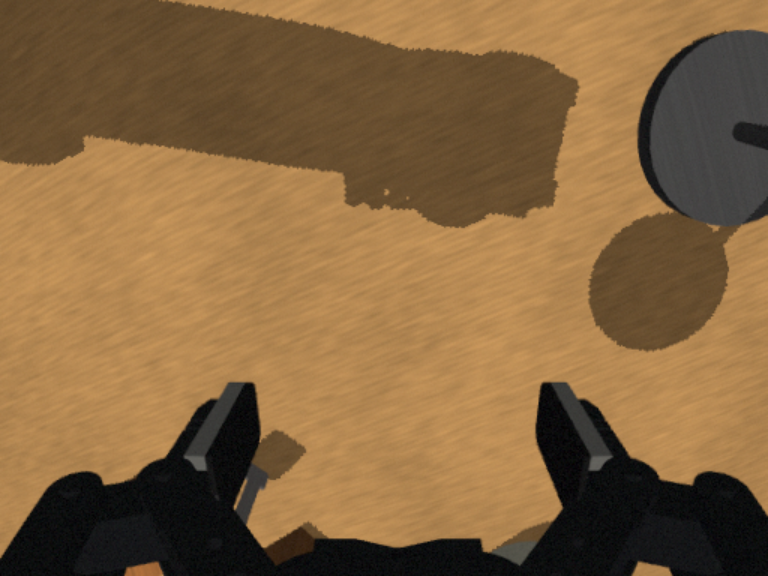

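The picture only shows bare table and the fingers, because the moves were refused. I'll send rows with every key present.

Call:
{"api": "servo_tool", "payload": {
  "series": [
    {"claw": 85,"tx": 0,"ty": 0,"tz": -40,"rx": 0,"ry": 0,"rz": 0},
    {"claw": 85,"tx": -50,"ty": -16,"tz": 0,"rx": 0,"ry": 0,"rz": 0},
    {"claw": 85,"tx": -50,"ty": -16,"tz": 0,"rx": 0,"ry": 0,"rz": 0},
    {"claw": 85,"tx": -50,"ty": -16,"tz": 0,"rx": 0,"ry": 0,"rz": 0},
    {"claw": 85,"tx": -50,"ty": -16,"tz": 0,"rx": 0,"ry": 0,"rz": 0},
    {"claw": 85,"tx": -50,"ty": -16,"tz": 0,"rx": 0,"ry": 0,"rz": 0},
    {"claw": 85,"tx": -50,"ty": -16,"tz": 0,"rx": 0,"ry": 0,"rz": 0},
    {"claw": 85,"tx": -48,"ty": -17,"tz": 0,"rx": 0,"ry": 0,"rz": 0}
  ]
}}

```text
time: 1.2
eef_pos: [0.4962, 0.2574, 0.2711]
tool_rot: [0.207, 0.978, 0.0, -0.0]
wrist_force: [0.0, 0.4, 0.3]
opening: 0.994
gripper_force: 0.0
```

Call:
{"api": "servo_tool", "payload": {
  "series": [
    {"claw": 85,"tx": 0,"ty": 0,"tz": 0,"rx": 0,"ry": 0,"rz": 0},
    {"claw": 85,"tx": 0,"ty": 0,"tz": 0,"rx": 0,"ry": 0,"rz": 0}
  ]
}}

```text
time: 1.45
eef_pos: [0.4947, 0.2587, 0.2709]
tool_rot: [0.207, 0.978, -0.0, -0.001]
wrist_force: [-0.2, 0.2, 0.0]
opening: 0.996
gripper_force: 0.0
```

```bash
python3 - <<'E'
from h import *
import pickle
c=cap('wrist'); pickle.dump(c,open('d1.pkl','wb')); T=tool(); print(T.round(3).tolist())
save('w1b',cv2.resize(c['color'],(768,576)))
E
```

```text
[[-0.915, 0.404, -0.001, 0.494], [0.404, 0.915, 0.0, 0.259], [0.001, -0.0, -1.0, 0.271], [0.0, 0.0, 0.0, 1.0]]
```

View pics/w1b.png

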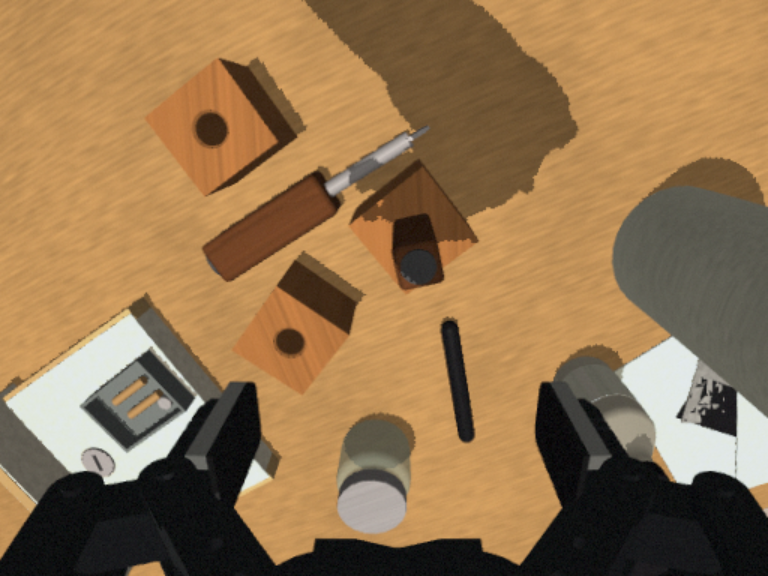

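This view shows the wanted driver in its block, with the handle top at about (420,266) of 768. The tall decoy now lies between the blocks at (270,225). The cam is at (98,462). I'll measure the handle's yaw and centre.

```bash
python3 - <<'E'
from h import *
import pickle
c=pickle.load(open('d1.pkl','rb')); im=c['color']; z=c['z_map']
save('w1c',cv2.resize(im[95:205,225:325],(800,600) if 0 else (545,600),interpolation=cv2.INTER_NEAREST))
# heights map
pts={}
vs,us=np.mgrid[100:205,225:325]
P=np.array([depth(c,u,v) for u,v in zip(us.ravel(),vs.ravel())])
uv=np.c_[us.ravel(),vs.ravel()]
m=(P[:,2]>.143)&(P[:,2]<.16)
Q=np.array([plane(c,u,v,.150)[:2] for u,v in uv[m]])
r=cv2.minAreaRect((Q*1000).astype(np.float32)); print('top',m.sum(),Q.mean(0),P[m,2].mean(),r)
m2=(P[:,2]>.06)&(P[:,2]<.08)
r=cv2.minAreaRect((np.array([plane(c,u,v,.07)[:2] for u,v in uv[m2]])*1000).astype(np.float32)); print('blk',r)
E
```

```text
top 940 [0.4948459  0.26991362] 0.15065455546349213 ((495.01910400390625, 269.7813720703125), (25.641101837158203, 26.56344223022461), 78.34488677978516)
blk ((495.6199951171875, 269.45172119140625), (67.35541534423828, 66.51966094970703), 14.232738494873047)
```

View pics/w1c.png

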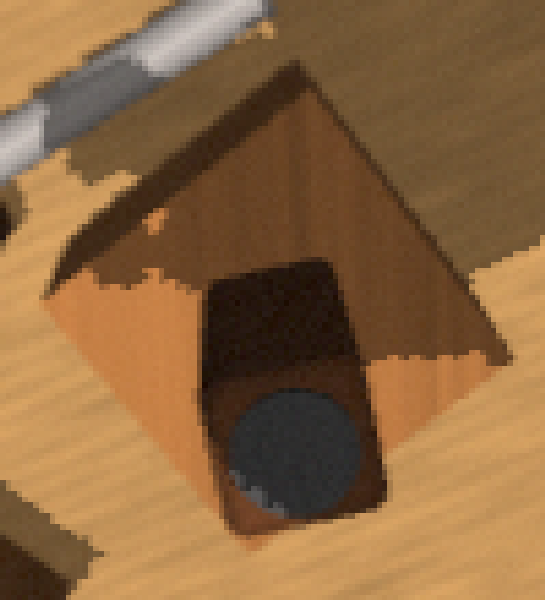

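Driver (0.495, 0.270), top at 0.150; handle faces at 78.3°. The measured 26 mm handle and 67 mm block match the sizes given. I align and descend.

Call:
{"api": "servo_tool", "payload": {
  "series": [
    {"claw": 85,"tx": 4,"ty": 10.3,"tz": 0,"rx": 0,"ry": 0,"rz": -6},
    {"claw": 85,"tx": 0,"ty": 0,"tz": 0,"rx": 0,"ry": 0,"rz": -6},
    {"claw": 85,"tx": 0,"ty": 0,"tz": 50,"rx": 0,"ry": 0,"rz": 0},
    {"claw": 85,"tx": 0,"ty": 0,"tz": 50,"rx": 0,"ry": 0,"rz": 0},
    {"claw": 85,"tx": 0,"ty": 0,"tz": 46,"rx": 0,"ry": 0,"rz": 0},
    {"claw": 85,"tx": 0,"ty": 0,"tz": 30,"rx": 0,"ry": 0,"rz": 0},
    {"claw": 85,"tx": 0,"ty": 0,"tz": 0,"rx": 0,"ry": 0,"rz": 0},
    {"claw": 85,"tx": 0,"ty": 0,"tz": 0,"rx": 0,"ry": 0,"rz": 0}
  ]
}}

```text
time: 2.5
eef_pos: [0.4959, 0.2708, 0.0966]
tool_rot: [0.103, 0.995, 0.0, 0.001]
wrist_force: [-0.5, -0.2, 0.1]
opening: 0.997
gripper_force: 0.0
```

```bash
python3 - <<'E'
from h import *
T=tool(); print(T.round(4).tolist(), go(.495,.2697,.095), np.degrees(np.arctan2(T[1,1],T[0,1])), monitor.get_obs()['joint_pos'].round(3))
E
```

```text
[[-0.9789, 0.2045, 0.0015, 0.4959], [0.2045, 0.9789, 0.0007, 0.2708], [-0.0013, 0.001, -1.0, 0.0966], [0.0, 0.0, 0.0, 1.0]] [ 0.7 -1.3  1.6] 78.20015889457179 [ 0.369  0.476 -0.338  0.755  0.     0.575]
```

Call:
{"api": "servo_tool", "payload": {
  "series": [
    {"claw": 20,"tx": 0,"ty": 0,"tz": 0,"rx": 0,"ry": 0,"rz": 0},
    {"claw": 20,"tx": 0,"ty": 0,"tz": 0,"rx": 0,"ry": 0,"rz": 0},
    {"claw": 20,"tx": 0,"ty": 0,"tz": 0,"rx": 0,"ry": 0,"rz": 0},
    {"claw": 20,"tx": 0,"ty": 0,"tz": 0,"rx": 0,"ry": 0,"rz": 0},
    {"claw": 20,"tx": 0,"ty": 0,"tz": 0,"rx": 0,"ry": 0,"rz": 0}
  ]
}}

```text
time: 3.12
eef_pos: [0.496, 0.2698, 0.0959]
tool_rot: [0.104, 0.995, 0.0, 0.0]
wrist_force: [-1.1, -0.6, 5.3]
opening: 0.294
gripper_force: 58.7
```

Call:
{"api": "servo_tool", "payload": {
  "series": [
    {"claw": 20,"tx": 0,"ty": 0,"tz": -20,"rx": 0,"ry": 0,"rz": 0},
    {"claw": 20,"tx": 0,"ty": 0,"tz": -40,"rx": 0,"ry": 0,"rz": 0},
    {"claw": 20,"tx": 0,"ty": 0,"tz": -50,"rx": 0,"ry": 0,"rz": 0},
    {"claw": 20,"tx": 0,"ty": 0,"tz": -40,"rx": 0,"ry": 0,"rz": 0},
    {"claw": 20,"tx": 0,"ty": 0,"tz": -10,"rx": 0,"ry": 0,"rz": 0},
    {"claw": 20,"tx": 0,"ty": 0,"tz": 0,"rx": 0,"ry": 0,"rz": 0},
    {"claw": 20,"tx": 0,"ty": 0,"tz": 0,"rx": 0,"ry": 0,"rz": 0}
  ]
}}

```text
time: 4.0
eef_pos: [0.4946, 0.2693, 0.2531]
tool_rot: [0.104, 0.995, -0.001, -0.002]
wrist_force: [0.2, 0.3, -1.2]
opening: 0.298
gripper_force: 59.1
```

```bash
python3 - <<'E'
from h import *
import pickle
W=cap('wrist');S=cap('side');Tp=cap('top'); pickle.dump((W,S,Tp),open('d2.pkl','wb'))
T=tool(); print(T.round(4).tolist())
def proj(c,p):
    q=np.linalg.inv(c['pose'])@np.r_[p,1]; s=np.array([q[0],-q[1]])/-q[2]; s=s*(1+c['k1']*(s@s)); return np.array([c['fx']*s[0]+c['cx'],c['fy']*s[1]+c['cy']])
for k in (.0,.0919): 
    p=T[:3,3]+T[:3,2]*k; print(k,proj(S,p),proj(W,p))
# cam: in top and wrist & side
print('cam',depth(Tp,298,171.5))
u,v=proj(S,T[:3,3]+T[:3,2]*.085).round().astype(int); a=S['color'][v-30:v+30,u-25:u+25]
b=W['color'][270:384,0:180]
u2,v2=proj(Tp,[.58,-.1,.031]).round().astype(int); d=Tp['color'][v2-25:v2+25,u2-25:u2+25]
save('w2',np.hstack([cv2.resize(a,(333,400),interpolation=1),cv2.resize(d,(400,400),interpolation=0)]))
E
```

```text
[[-0.9786, 0.2059, -0.0026, 0.4949], [0.2059, 0.9786, -0.001, 0.2695], [0.0024, -0.0015, -1.0, 0.2537], [0.0, 0.0, 0.0, 1.0]]
0.0 [233.85792586  89.7036502 ] [266.44315885 255.91891365]
0.0919 [234.48291672 118.55177633] [266.05693049 192.75660684]
cam [ 0.58685427 -0.11097284  0.0274017 ]
```

View pics/w2.png

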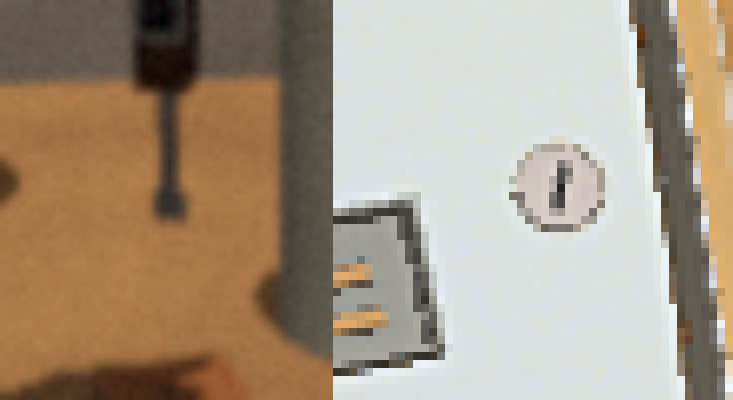

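The left crop shows the blade broad as seen along y, so its width lies along tool x. The right crop shows the cam with its slot running nearly along world x, about −7°. I hover just beyond the cam for a close look.

Call:
{"api": "servo_tool", "payload": {
  "series": [
    {"claw": 20,"tx": -27.2,"ty": -43,"tz": 0,"rx": 0,"ry": 0,"rz": 0},
    {"claw": 20,"tx": -27.2,"ty": -43,"tz": 0,"rx": 0,"ry": 0,"rz": 0},
    {"claw": 20,"tx": -27.2,"ty": -43,"tz": 0,"rx": 0,"ry": 0,"rz": 0},
    {"claw": 20,"tx": -27.2,"ty": -43,"tz": 0,"rx": 0,"ry": 0,"rz": 0},
    {"claw": 20,"tx": -27.2,"ty": -43,"tz": 0,"rx": 0,"ry": 0,"rz": 0},
    {"claw": 20,"tx": -27.2,"ty": -43,"tz": 0,"rx": 0,"ry": 0,"rz": 0},
    {"claw": 20,"tx": -27.2,"ty": -43,"tz": 0,"rx": 0,"ry": 0,"rz": 0},
    {"claw": 20,"tx": -27.2,"ty": -43,"tz": 0,"rx": 0,"ry": 0,"rz": 0}
  ]
}}

```text
time: 5.15
eef_pos: [0.6379, -0.1132, 0.2543]
tool_rot: [0.104, 0.995, 0.0, -0.001]
wrist_force: [0.6, -0.1, -1.2]
opening: 0.294
gripper_force: 59.3
```

Call:
{"api": "servo_tool", "payload": {
  "series": [
    {"claw": 20,"tx": 0,"ty": 0,"tz": 50,"rx": 0,"ry": 0,"rz": -5},
    {"claw": 20,"tx": 0,"ty": 0,"tz": 50,"rx": 0,"ry": 0,"rz": 0},
    {"claw": 20,"tx": 0,"ty": 0,"tz": 10,"rx": 0,"ry": 0,"rz": 0},
    {"claw": 20,"tx": 0,"ty": 0,"tz": 0,"rx": 0,"ry": 0,"rz": 0},
    {"claw": 20,"tx": 0,"ty": 0,"tz": 0,"rx": 0,"ry": 0,"rz": 0}
  ]
}}

```text
time: 5.78
eef_pos: [0.6394, -0.1119, 0.1477]
tool_rot: [0.06, 0.998, -0.0, 0.002]
wrist_force: [0.6, -0.2, -1.4]
opening: 0.295
gripper_force: 59.4
```

```bash
python3 - <<'E'
from h import *
import pickle
c=cap('wrist'); pickle.dump(c,open('d3.pkl','wb')); T=tool(); print(T.round(4).tolist(), monitor.get_obs()['joint_pos'].round(3))
save('w3',cv2.resize(c['color'],(768,576)))
E
```

```text
[[-0.9928, 0.1195, 0.004, 0.6394], [0.1195, 0.9928, -0.0012, -0.1119], [-0.0041, -0.0007, -1.0, 0.1478], [0.0, 0.0, 0.0, 1.0]] [-0.287  0.565 -0.035  0.966 -0.    -0.167]
```

View pics/w3.png

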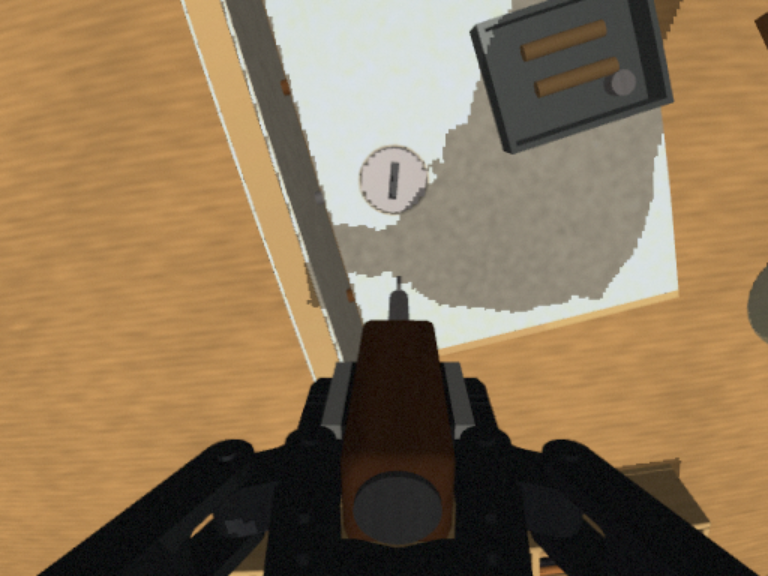

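The wrist view shows the cam at (394,180), its slot from (396,163) to (392,199), and the blade tip at (399,278). I measure these on their planes.

```bash
cat >> h.py <<'E'
def slot(c,u0,v0,h=26):
    g=cv2.cvtColor(c['color'],cv2.COLOR_RGB2GRAY); hsv=cv2.cvtColor(c['color'],cv2.COLOR_RGB2HSV)
    # slot: dark pixels within 12 mm of cam centre guess, in world plane
    vs,us=np.mgrid[int(v0-h):int(v0+h),int(u0-h):int(u0+h)]
    XY=np.array([plane(c,u,v,.031)[:2] for u,v in zip(us.ravel(),vs.ravel())])*1000
    G=g[vs.ravel(),us.ravel()].astype(float)
    c0=plane(c,u0,v0,.031)[:2]*1000
    for _ in range(3):
        m=(np.hypot(*(XY-c0).T)<12); med=np.median(G[m]); w=np.clip(med-20-G,0,None)*m
        c0=(XY*w[:,None]).sum(0)/w.sum()
    d=XY-c0; C=(d*w[:,None]).T@d/w.sum(); e,V=np.linalg.eigh(C)
    a=np.degrees(np.arctan2(V[1,1],V[0,1])); a=(a+90)%180-90
    return c0/1000,a,np.sqrt(12*e)
E
python3 - <<'E'
from h import *
import pickle
c=pickle.load(open('d3.pkl','rb')); s=1/1.5
print(slot(c,394*s,180*s), depth(c,380*s,180*s))
print('tip seen',plane(c,399*s,277*s,.0559))
T=c['pose']@np.linalg.inv(c['tool_from_camera']); print('tip exp',T[:3,3]+T[:3,2]*.0919, 'blade yaw',np.degrees(np.arctan2(-T[1,0],-T[0,0])))
E
```

```text
(array([ 0.5895531 , -0.10901829]), np.float64(-11.918900466882064), array([ 4.01871979, 18.80717936])) [ 0.58855887 -0.11559447  0.03055579]
tip seen [ 0.63377381 -0.11120114  0.0559    ]
tip exp [ 0.63970205 -0.11198802  0.05578602] blade yaw -6.859093383628803
```

Call:
{"api": "servo_tool", "payload": {
  "series": [
    {"claw": 20,"tx": 25.3,"ty": -1.5,"tz": 0,"rx": 0,"ry": 0,"rz": 0},
    {"claw": 20,"tx": 25.3,"ty": -1.6,"tz": 0,"rx": 0,"ry": 0,"rz": 0},
    {"claw": 20,"tx": 0,"ty": 0,"tz": 8,"rx": 0,"ry": 0,"rz": 5},
    {"claw": 20,"tx": 0,"ty": 0,"tz": 7,"rx": 0,"ry": 0,"rz": 0},
    {"claw": 20,"tx": 0,"ty": 0,"tz": 0,"rx": 0,"ry": 0,"rz": 0},
    {"claw": 20,"tx": 0,"ty": 0,"tz": 0,"rx": 0,"ry": 0,"rz": 0},
    {"claw": 20,"tx": 0,"ty": 0,"tz": 0,"rx": 0,"ry": 0,"rz": 0}
  ]
}}

```text
time: 6.7
eef_pos: [0.5875, -0.1088, 0.1305]
tool_rot: [0.103, 0.995, -0.0, 0.0]
wrist_force: [0.1, 0.0, -1.7]
opening: 0.299
gripper_force: 59.4
```

```bash
python3 - <<'E'
from h import *
import pickle
c=cap('wrist'); pickle.dump(c,open('d4.pkl','wb'));T=tool(); tip=T[:3,3]+T[:3,2]*.0919
print('tip',tip.round(4),'yaw',np.degrees(np.arctan2(-T[1,0],-T[0,0])),T[:3,2].round(4),monitor.get_obs()['wrist_force'])
save('w4',cv2.resize(c['color'][130:230,200:333],(798,600),interpolation=cv2.INTER_NEAREST))
E
```

```text
tip [ 0.5874 -0.1087  0.0386] yaw -11.861509948970665 [ 3.e-04 -1.e-04 -1.e+00] [ 0.16133739 -0.56795571 -1.90151434]
```

View pics/w4.png

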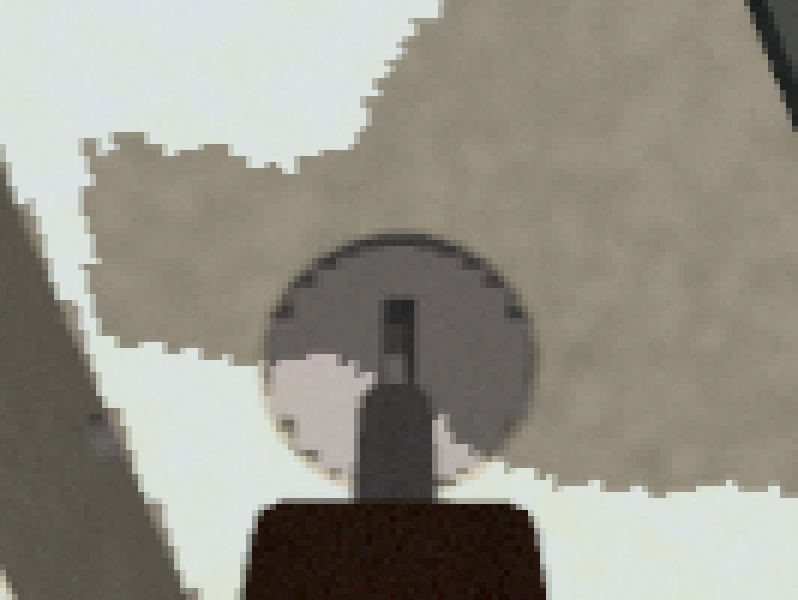

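The blade stands over the slot's near part, with the slot at x 383–415 and the blade tip at 395 in this crop, about 0.4 mm apart. I make a small correction and lower gently.

Call:
{"api": "servo_tool", "payload": {
  "series": [
    {"claw": 20,"tx": -1.2,"ty": 0.4,"tz": 3,"rx": 0,"ry": 0,"rz": 0},
    {"claw": 20,"tx": 0,"ty": 0,"tz": 4,"rx": 0,"ry": 0,"rz": 0},
    {"claw": 20,"tx": 0,"ty": 0,"tz": 2,"rx": 0,"ry": 0,"rz": 0},
    {"claw": 20,"tx": 0,"ty": 0,"tz": 0,"rx": 0,"ry": 0,"rz": 0}
  ]
}}

```text
time: 7.25
eef_pos: [0.5881, -0.1085, 0.1209]
tool_rot: [0.104, 0.995, 0.0, -0.0]
wrist_force: [-1.2, 0.5, -1.2]
opening: 0.292
gripper_force: 59.4
```

Call:
{"api": "servo_tool", "payload": {
  "series": [
    {"claw": 20,"tx": 0,"ty": 0,"tz": 2,"rx": 0,"ry": 0,"rz": 0},
    {"claw": 20,"tx": 0,"ty": 0,"tz": 2,"rx": 0,"ry": 0,"rz": 0},
    {"claw": 20,"tx": 0,"ty": 0,"tz": 0,"rx": 0,"ry": 0,"rz": 0}
  ]
}}

```text
time: 7.62
eef_pos: [0.5882, -0.1085, 0.1171]
tool_rot: [0.104, 0.995, 0.0, -0.0]
wrist_force: [0.1, 0.6, -1.5]
opening: 0.296
gripper_force: 59.4
```

Call:
{"api": "servo_tool", "payload": {
  "series": [
    {"claw": 20,"tx": 0,"ty": 0,"tz": 0.7,"rx": 0,"ry": 0,"rz": 4},
    {"claw": 20,"tx": 0,"ty": 0,"tz": 0,"rx": 0,"ry": 0,"rz": 4},
    {"claw": 20,"tx": 0,"ty": 0,"tz": 0,"rx": 0,"ry": 0,"rz": 4},
    {"claw": 20,"tx": 0,"ty": 0,"tz": 0,"rx": 0,"ry": 0,"rz": 4},
    {"claw": 20,"tx": 0,"ty": 0,"tz": 0,"rx": 0,"ry": 0,"rz": 0},
    {"claw": 20,"tx": 0,"ty": 0,"tz": 0,"rx": 0,"ry": 0,"rz": 0}
  ]
}}

```text
time: 8.38
eef_pos: [0.5884, -0.1085, 0.1166]
tool_rot: [0.24, 0.971, 0.0, -0.0]
wrist_force: [-0.1, 0.0, -1.9]
opening: 0.296
gripper_force: 59.4
```

```bash
cat > st.py <<'E'
from h import *
T=tool();o=monitor.get_obs(); print('tip',(T[:3,3]+T[:3,2]*.0919).round(4),'yaw',np.degrees(np.arctan2(-T[1,0],-T[0,0])).round(2),'F',o['wrist_force'].round(2),'M',o['wrist_torque'].round(3),'j6',o['joint_pos'][5].round(3),o['time'])
E
python3 st.py
```

```text
tip [ 0.5884 -0.1085  0.0247] yaw -27.82 F [-0.13  0.05 -1.89] M [-0.043 -0.023  0.016] j6 0.18 8.375
```

Call:
{"api": "servo_tool", "payload": {
  "series": [
    {"claw": 20,"tx": 0,"ty": 0,"tz": 0,"rx": 0,"ry": 0,"rz": 4},
    {"claw": 20,"tx": 0,"ty": 0,"tz": 0,"rx": 0,"ry": 0,"rz": 4},
    {"claw": 20,"tx": 0,"ty": 0,"tz": 0,"rx": 0,"ry": 0,"rz": 4},
    {"claw": 20,"tx": 0,"ty": 0,"tz": 0,"rx": 0,"ry": 0,"rz": 3},
    {"claw": 20,"tx": 0,"ty": 0,"tz": 0,"rx": 0,"ry": 0,"rz": 0}
  ]
}}

```text
time: 9.0
eef_pos: [0.5883, -0.1085, 0.1166]
tool_rot: [0.365, 0.931, -0.0, -0.0]
wrist_force: [-0.1, -0.3, -1.7]
opening: 0.295
gripper_force: 59.4
```

```bash
python3 st.py
```

```text
tip [ 0.5883 -0.1085  0.0247] yaw -42.82 F [-0.08 -0.33 -1.7 ] M [ 0.02   0.089 -0.015] j6 0.442 9.0
```

Call:
{"api": "servo_tool", "payload": {
  "series": [
    {"claw": 20,"tx": 0,"ty": 0,"tz": 0,"rx": 0,"ry": 0,"rz": 2},
    {"claw": 20,"tx": 0,"ty": 0,"tz": 0,"rx": 0,"ry": 0,"rz": 2},
    {"claw": 20,"tx": 0,"ty": 0,"tz": 0,"rx": 0,"ry": 0,"rz": 0}
  ]
}}

```text
time: 9.38
eef_pos: [0.5883, -0.1085, 0.1166]
tool_rot: [0.398, 0.917, 0.0, -0.0]
wrist_force: [-1.0, 0.3, -0.7]
opening: 0.298
gripper_force: 59.4
```

```bash
python3 st.py
```

```text
tip [ 0.5883 -0.1085  0.0247] yaw -46.89 F [-1.03  0.32 -0.75] M [0.042 0.221 0.031] j6 0.513 9.375
```

Call:
{"api": "servo_tool", "payload": {
  "series": [
    {"claw": 20,"tx": 0,"ty": 0,"tz": 0,"rx": 0,"ry": 0,"rz": 2},
    {"claw": 20,"tx": 0,"ty": 0,"tz": 0,"rx": 0,"ry": 0,"rz": 2},
    {"claw": 20,"tx": 0,"ty": 0,"tz": 0,"rx": 0,"ry": 0,"rz": 0}
  ]
}}

```text
time: 9.75
eef_pos: [0.5883, -0.1085, 0.1165]
tool_rot: [0.43, 0.903, -0.0, -0.0]
wrist_force: [0.1, -0.1, -1.4]
opening: 0.301
gripper_force: 59.5
```

```bash
cat >> st.py <<'E'
print('tau6',o['tau'][5])
import pickle
P=pickle.load(open('d2.pkl','rb'))[2]; c=cap('top')
# panel top edge y: points with z .065-.085 near panel
for k in (P,c):
    ys=[]
    for v in range(140,200,3):
        for u in range(300,335):
            p=depth(k,u,v)
            if .068<p[2]<.082 and p[1]<-.13: ys.append(plane(k,u,v,.075)[1])
    print('panel y',np.mean(ys).round(4),len(ys))
E
python3 st.py
```

```text
tip [ 0.5883 -0.1085  0.0246] yaw -50.9 F [ 0.07 -0.08 -1.43] M [ 0.094  0.284 -0.011] j6 0.583 9.75
tau6 0.08703690022230148
panel y -0.1634 130
panel y nan 0
  return _methods._mean(a, axis=axis, dtype=dtype,
  ret = ret.dtype.type(ret / rcount)
```

Call:
{"api": "servo_tool", "payload": {
  "series": [
    {"claw": 20,"tx": 0,"ty": 0,"tz": 0,"rx": 0,"ry": 0,"rz": 2},
    {"claw": 20,"tx": 0,"ty": 0,"tz": 0,"rx": 0,"ry": 0,"rz": 2},
    {"claw": 20,"tx": 0,"ty": 0,"tz": 0,"rx": 0,"ry": 0,"rz": 0}
  ]
}}

```text
time: 10.18
eef_pos: [0.5883, -0.1085, 0.1165]
tool_rot: [0.461, 0.887, -0.0, -0.0]
wrist_force: [-1.7, 0.6, -1.5]
opening: 0.295
gripper_force: 59.5
```

```bash
python3 - <<'E'
s=open('st.py').read().split('import pickle')[0]
s+='''import pickle
for k in (pickle.load(open('d0.pkl','rb'))['side'],cap('side')):
    print('panel',np.mean([depth(k,u,v) for u in range(260,320,5) for v in range(247,253)],axis=0).round(4))
'''
open('st.py','w').write(s)
E
python3 st.py
```

```text
tip [ 0.5883 -0.1085  0.0246] yaw -54.9 F [-1.71  0.62 -1.49] M [0.076 0.371 0.11 ] j6 0.652 10.175
tau6 0.1323620555922389
panel [ 0.5965 -0.1686  0.0356]
panel [ 0.5965 -0.1685  0.0355]
```

Call:
{"api": "servo_tool", "payload": {
  "series": [
    {"claw": 20,"tx": 0,"ty": 0,"tz": 0,"rx": 0,"ry": 0,"rz": 2},
    {"claw": 20,"tx": 0,"ty": 0,"tz": 0,"rx": 0,"ry": 0,"rz": 0}
  ]
}}

```text
time: 10.48
eef_pos: [0.5883, -0.1085, 0.1165]
tool_rot: [0.476, 0.879, -0.0, -0.0]
wrist_force: [-1.7, -0.3, -0.5]
opening: 0.294
gripper_force: 59.5
```

```bash
python3 st.py
```

```text
tip [ 0.5883 -0.1085  0.0246] yaw -56.9 F [-1.74 -0.35 -0.51] M [0.136 0.479 0.067] j6 0.687 10.475
tau6 0.14195282477885485
panel [ 0.5965 -0.1686  0.0356]
panel [ 0.5965 -0.1682  0.0352]
```

Call:
{"api": "servo_tool", "payload": {
  "series": [
    {"claw": 20,"tx": 0,"ty": 0,"tz": 0,"rx": 0,"ry": 0,"rz": 2},
    {"claw": 20,"tx": 0,"ty": 0,"tz": 0,"rx": 0,"ry": 0,"rz": 1},
    {"claw": 20,"tx": 0,"ty": 0,"tz": 0,"rx": 0,"ry": 0,"rz": 0}
  ]
}}

```text
time: 10.9
eef_pos: [0.5883, -0.1085, 0.1165]
tool_rot: [0.499, 0.866, -0.0, -0.0]
wrist_force: [-1.2, 1.1, -1.0]
opening: 0.296
gripper_force: 59.5
```

```bash
python3 st.py
```

```text
tip [ 0.5883 -0.1085  0.0246] yaw -59.89 F [-1.2   1.08 -1.04] M [0.157 0.523 0.08 ] j6 0.74 10.9
tau6 0.11547857662662864
panel [ 0.5965 -0.1686  0.0356]
panel [ 0.5967 -0.1677  0.0346]
```

Panel is being drawn in (0.9 mm) under drag. I keep going.

Call:
{"api": "servo_tool", "payload": {
  "series": [
    {"claw": 20,"tx": 0,"ty": 0,"tz": 0,"rx": 0,"ry": 0,"rz": 2},
    {"claw": 20,"tx": 0,"ty": 0,"tz": 0,"rx": 0,"ry": 0,"rz": 2},
    {"claw": 20,"tx": 0,"ty": 0,"tz": 0,"rx": 0,"ry": 0,"rz": 0}
  ]
}}

```text
time: 11.32
eef_pos: [0.5883, -0.1085, 0.1165]
tool_rot: [0.529, 0.848, -0.0, -0.0]
wrist_force: [-1.4, -0.2, -0.5]
opening: 0.299
gripper_force: 59.5
```

```bash
python3 st.py
```

```text
tip [ 0.5883 -0.1085  0.0246] yaw -63.91 F [-1.41 -0.19 -0.49] M [0.18  0.649 0.066] j6 0.81 11.325
tau6 0.1454987609758973
panel [ 0.5965 -0.1686  0.0356]
panel [ 0.5946 -0.1746  0.0421]
```

Call:
{"api": "servo_tool", "payload": {
  "series": [
    {"claw": 20,"tx": 0,"ty": 0,"tz": 0,"rx": 0,"ry": 0,"rz": 2},
    {"claw": 20,"tx": 0,"ty": 0,"tz": 0,"rx": 0,"ry": 0,"rz": 2},
    {"claw": 20,"tx": 0,"ty": 0,"tz": 0,"rx": 0,"ry": 0,"rz": 0}
  ]
}}

```text
time: 11.75
eef_pos: [0.5883, -0.1085, 0.1165]
tool_rot: [0.559, 0.829, -0.0, -0.0]
wrist_force: [-1.5, 1.2, -0.7]
opening: 0.3
gripper_force: 59.5
```

```bash
sed -i 's/np.mean(\[/np.median([/; s/range(247,253)/range(240,250)/' st.py; python3 st.py
```

```text
tip [ 0.5883 -0.1085  0.0246] yaw -67.91 F [-1.51  1.23 -0.67] M [0.201 0.688 0.096] j6 0.879 11.75
tau6 0.14558508060872555
panel [ 0.5944 -0.1692  0.0522]
panel [ 0.5951 -0.1661  0.0492]
```

Call:
{"api": "servo_tool", "payload": {
  "series": [
    {"claw": 20,"tx": 0,"ty": 0,"tz": 0,"rx": 0,"ry": 0,"rz": 2},
    {"claw": 20,"tx": 0,"ty": 0,"tz": 0,"rx": 0,"ry": 0,"rz": 2},
    {"claw": 20,"tx": 0,"ty": 0,"tz": 0,"rx": 0,"ry": 0,"rz": 0}
  ]
}}

```text
time: 12.18
eef_pos: [0.5883, -0.1085, 0.1166]
tool_rot: [0.587, 0.809, -0.0, -0.0]
wrist_force: [-2.0, 1.5, -0.7]
opening: 0.296
gripper_force: 59.5
```

```bash
python3 st.py
```

```text
tip [ 0.5883 -0.1085  0.0247] yaw -71.91 F [-2.05  1.54 -0.67] M [0.276 0.848 0.081] j6 0.949 12.175
tau6 0.1457554567605257
panel [ 0.5944 -0.1692  0.0522]
panel [ 0.5899 -0.1658  0.0493]
```

Call:
{"api": "servo_tool", "payload": {
  "series": [
    {"claw": 20,"tx": 0,"ty": 0,"tz": 0,"rx": 0,"ry": 0,"rz": 2},
    {"claw": 20,"tx": 0,"ty": 0,"tz": 0,"rx": 0,"ry": 0,"rz": 1},
    {"claw": 20,"tx": 0,"ty": 0,"tz": 0,"rx": 0,"ry": 0,"rz": 0}
  ]
}}

```text
time: 12.6
eef_pos: [0.5883, -0.1085, 0.1165]
tool_rot: [0.608, 0.794, 0.0, -0.0]
wrist_force: [-2.7, 0.8, -1.1]
opening: 0.296
gripper_force: 59.5
```

```bash
python3 st.py
```

```text
tip [ 0.5883 -0.1085  0.0246] yaw -74.89 F [-2.74  0.81 -1.12] M [0.344 0.874 0.088] j6 1.001 12.6
tau6 0.11621417943388224
panel [ 0.5944 -0.1692  0.0522]
panel [ 0.5953 -0.1644  0.0482]
```

Call:
{"api": "servo_tool", "payload": {
  "series": [
    {"claw": 20,"tx": 0,"ty": 0,"tz": 0,"rx": 0,"ry": 0,"rz": 2},
    {"claw": 20,"tx": 0,"ty": 0,"tz": 0,"rx": 0,"ry": 0,"rz": 0},
    {"claw": 20,"tx": 0,"ty": 0,"tz": 0,"rx": 0,"ry": 0,"rz": 0}
  ]
}}

```text
time: 13.02
eef_pos: [0.5883, -0.1085, 0.1165]
tool_rot: [0.622, 0.783, -0.0, -0.0]
wrist_force: [-3.1, 1.6, -0.9]
opening: 0.296
gripper_force: 59.5
```

```bash
python3 st.py
```

```text
tip [ 0.5883 -0.1085  0.0246] yaw -76.88 F [-3.07  1.61 -0.87] M [0.316 0.99  0.027] j6 1.036 13.025
tau6 0.07210124982520938
panel [ 0.5944 -0.1692  0.0522]
panel [ 0.5959 -0.1638  0.0475]
```

Call:
{"api": "servo_tool", "payload": {
  "series": [
    {"claw": 20,"tx": 0.3,"ty": -0.4,"tz": 0,"rx": 0,"ry": 0,"rz": 2},
    {"claw": 20,"tx": 0,"ty": 0,"tz": 0,"rx": 0,"ry": 0,"rz": 0}
  ]
}}

```text
time: 13.32
eef_pos: [0.5882, -0.1084, 0.1166]
tool_rot: [0.635, 0.772, 0.0, 0.0]
wrist_force: [-2.4, 1.0, -2.5]
opening: 0.296
gripper_force: 59.3
```

```bash
python3 st.py
```

```text
tip [ 0.5882 -0.1084  0.0247] yaw -78.91 F [-2.39  0.99 -2.51] M [0.324 0.624 0.06 ] j6 1.072 13.325
tau6 0.14149094000458717
panel [ 0.5944 -0.1692  0.0522]
panel [ 0.5958 -0.1636  0.0469]
```

Call:
{"api": "servo_tool", "payload": {
  "series": [
    {"claw": 20,"tx": 0,"ty": 0,"tz": 0,"rx": 0,"ry": 0,"rz": 2},
    {"claw": 20,"tx": 0,"ty": 0,"tz": 0,"rx": 0,"ry": 0,"rz": 0},
    {"claw": 20,"tx": 0,"ty": 0,"tz": 0,"rx": 0,"ry": 0,"rz": 0}
  ]
}}

```text
time: 13.75
eef_pos: [0.5881, -0.1084, 0.1166]
tool_rot: [0.649, 0.761, 0.0, 0.0]
wrist_force: [-0.7, 1.3, -2.2]
opening: 0.297
gripper_force: 59.2
```

```bash
python3 st.py
```

```text
tip [ 0.5882 -0.1084  0.0247] yaw -80.88 F [-0.66  1.27 -2.15] M [0.263 0.477 0.035] j6 1.106 13.75
tau6 0.07143365917727351
panel [ 0.5944 -0.1692  0.0522]
panel [ 0.5958 -0.1633  0.0465]
```

Call:
{"api": "servo_tool", "payload": {
  "series": [
    {"claw": 20,"tx": 0,"ty": 0,"tz": 0,"rx": 0,"ry": 0,"rz": 2},
    {"claw": 20,"tx": 0,"ty": 0,"tz": 0,"rx": 0,"ry": 0,"rz": 0},
    {"claw": 20,"tx": 0,"ty": 0,"tz": 0,"rx": 0,"ry": 0,"rz": 0}
  ]
}}

```text
time: 14.18
eef_pos: [0.5881, -0.1084, 0.1166]
tool_rot: [0.662, 0.75, 0.0, 0.0]
wrist_force: [-1.0, 0.7, -3.4]
opening: 0.3
gripper_force: 59.2
```

```bash
python3 st.py
```

```text
tip [ 0.5881 -0.1084  0.0247] yaw -82.88 F [-1.01  0.74 -3.44] M [0.297 0.384 0.05 ] j6 1.141 14.175
tau6 0.07149166893213987
panel [ 0.5944 -0.1692  0.0522]
panel [ 0.5959 -0.1624  0.0459]
```

Call:
{"api": "servo_tool", "payload": {
  "series": [
    {"claw": 20,"tx": 0,"ty": 0,"tz": 0,"rx": 0,"ry": 0,"rz": 2},
    {"claw": 20,"tx": 0,"ty": 0,"tz": 0,"rx": 0,"ry": 0,"rz": 0},
    {"claw": 20,"tx": 0,"ty": 0,"tz": 0,"rx": 0,"ry": 0,"rz": 0}
  ]
}}

```text
time: 14.6
eef_pos: [0.588, -0.1083, 0.1166]
tool_rot: [0.675, 0.738, 0.0, 0.0]
wrist_force: [-1.5, 1.3, -3.1]
opening: 0.295
gripper_force: 59.2
```

```bash
python3 st.py
```

```text
tip [ 0.588  -0.1083  0.0247] yaw -84.88 F [-1.49  1.26 -3.14] M [0.304 0.265 0.099] j6 1.176 14.6
tau6 0.08732474874705076
panel [ 0.5944 -0.1692  0.0522]
panel [ 0.5957 -0.1628  0.0461]
```

Call:
{"api": "servo_tool", "payload": {
  "series": [
    {"claw": 20,"tx": 0,"ty": 0,"tz": 0,"rx": 0,"ry": 0,"rz": 1.5},
    {"claw": 20,"tx": 0,"ty": 0,"tz": 0,"rx": 0,"ry": 0,"rz": 0},
    {"claw": 20,"tx": 0,"ty": 0,"tz": 0,"rx": 0,"ry": 0,"rz": 0}
  ]
}}

```text
time: 15.02
eef_pos: [0.588, -0.1083, 0.1166]
tool_rot: [0.684, 0.729, 0.0, 0.0]
wrist_force: [-0.3, 1.2, -2.5]
opening: 0.299
gripper_force: 59.2
```

```bash
python3 st.py
```

```text
tip [ 0.588  -0.1083  0.0247] yaw -86.38 F [-0.25  1.23 -2.51] M [0.327 0.215 0.096] j6 1.202 15.025
tau6 0.12060855980962515
panel [ 0.5944 -0.1692  0.0522]
panel [ 0.5959 -0.1622  0.0461]
```

Call:
{"api": "servo_tool", "payload": {
  "series": [
    {"claw": 20,"tx": 0,"ty": 0,"tz": 0,"rx": 0,"ry": 0,"rz": 2},
    {"claw": 20,"tx": 0,"ty": 0,"tz": 0,"rx": 0,"ry": 0,"rz": 0},
    {"claw": 20,"tx": 0,"ty": 0,"tz": 0,"rx": 0,"ry": 0,"rz": 0}
  ]
}}

```text
time: 15.45
eef_pos: [0.588, -0.1083, 0.1166]
tool_rot: [0.697, 0.717, 0.0, 0.0]
wrist_force: [-0.3, 1.6, -2.5]
opening: 0.296
gripper_force: 59.2
```

```bash
python3 st.py
```

```text
tip [ 0.588  -0.1083  0.0247] yaw -88.37 F [-0.32  1.55 -2.47] M [0.359 0.222 0.127] j6 1.237 15.45
tau6 0.17006718087941408
panel [ 0.5944 -0.1692  0.0522]
panel [ 0.5961 -0.1621  0.0454]
```

Call:
{"api": "servo_tool", "payload": {
  "series": [
    {"claw": 20,"tx": 0,"ty": 0,"tz": 0,"rx": 0,"ry": 0,"rz": 1.5},
    {"claw": 20,"tx": 0,"ty": 0,"tz": 0,"rx": 0,"ry": 0,"rz": 1.5},
    {"claw": 20,"tx": 0,"ty": 0,"tz": 0,"rx": 0,"ry": 0,"rz": 0},
    {"claw": 20,"tx": 0,"ty": 0,"tz": 0,"rx": 0,"ry": 0,"rz": 0}
  ]
}}

```text
time: 16.0
eef_pos: [0.588, -0.1083, 0.1166]
tool_rot: [0.716, 0.699, 0.0, -0.0]
wrist_force: [-0.2, 1.3, -2.8]
opening: 0.303
gripper_force: 59.3
```

```bash
python3 st.py
```

```text
tip [ 0.588  -0.1083  0.0247] yaw -91.38 F [-0.22  1.32 -2.76] M [0.343 0.15  0.324] j6 1.289 16.0
tau6 0.24758915416896343
panel [ 0.5944 -0.1692  0.0522]
panel [ 0.5959 -0.163   0.0455]
```

Call:
{"api": "servo_tool", "payload": {
  "series": [
    {"claw": 20,"tx": 0,"ty": 0,"tz": 0,"rx": 0,"ry": 0,"rz": 1.3},
    {"claw": 20,"tx": 0,"ty": 0,"tz": 0,"rx": 0,"ry": 0,"rz": 1.2},
    {"claw": 20,"tx": 0,"ty": 0,"tz": 0,"rx": 0,"ry": 0,"rz": 0},
    {"claw": 20,"tx": 0,"ty": 0,"tz": 0,"rx": 0,"ry": 0,"rz": 0}
  ]
}}

```text
time: 16.55
eef_pos: [0.588, -0.1083, 0.1166]
tool_rot: [0.731, 0.683, 0.0, -0.0]
wrist_force: [-1.2, 1.5, -2.2]
opening: 0.297
gripper_force: 59.3
```

```bash
python3 st.py
```

```text
tip [ 0.588  -0.1083  0.0247] yaw -93.88 F [-1.22  1.52 -2.23] M [0.474 0.232 0.326] j6 1.333 16.55
tau6 0.31513980589807034
panel [ 0.5944 -0.1692  0.0522]
panel [ 0.596  -0.1623  0.0455]
```

Firmly tight at 0.315 N m. I ease the torque off and lift out.

Call:
{"api": "servo_tool", "payload": {
  "series": [
    {"claw": 20,"tx": 0,"ty": 0,"tz": 0,"rx": 0,"ry": 0,"rz": -4},
    {"claw": 20,"tx": 0,"ty": 0,"tz": 0,"rx": 0,"ry": 0,"rz": -5},
    {"claw": 20,"tx": 0,"ty": 0,"tz": 0,"rx": 0,"ry": 0,"rz": 0},
    {"claw": 20,"tx": 0,"ty": 0,"tz": 0,"rx": 0,"ry": 0,"rz": 0}
  ]
}}

```text
time: 17.1
eef_pos: [0.588, -0.1084, 0.1166]
tool_rot: [0.675, 0.737, 0.0, 0.0]
wrist_force: [0.0, 1.2, -2.1]
opening: 0.302
gripper_force: 59.3
```

```bash
python3 st.py
```

```text
tip [ 0.588  -0.1084  0.0247] yaw -84.97 F [ 0.01  1.22 -2.09] M [0.412 0.146 0.078] j6 1.177 17.1
tau6 0.09117746958509088
panel [ 0.5944 -0.1692  0.0522]
panel [ 0.5957 -0.1622  0.0458]
```

Call:
{"api": "servo_tool", "payload": {
  "series": [
    {"claw": 20,"tx": 0,"ty": 0,"tz": 0,"rx": 0,"ry": 0,"rz": -5},
    {"claw": 20,"tx": 0,"ty": 0,"tz": -3,"rx": 0,"ry": 0,"rz": 0},
    {"claw": 20,"tx": 0,"ty": 0,"tz": -6,"rx": 0,"ry": 0,"rz": 0},
    {"claw": 20,"tx": 0,"ty": 0,"tz": -30,"rx": 0,"ry": 0,"rz": 0},
    {"claw": 20,"tx": 0,"ty": 0,"tz": -50,"rx": 0,"ry": 0,"rz": 0},
    {"claw": 20,"tx": 0,"ty": 0,"tz": -50,"rx": 0,"ry": 0,"rz": 0},
    {"claw": 20,"tx": 0,"ty": 0,"tz": 0,"rx": 0,"ry": 0,"rz": 0}
  ]
}}

```text
time: 18.02
eef_pos: [0.5908, -0.1094, 0.2612]
tool_rot: [0.642, 0.766, 0.002, 0.005]
wrist_force: [0.3, 0.3, -1.4]
opening: 0.293
gripper_force: 59.5
```

```bash
python3 st.py; python3 - <<'E'
from h import *
T=tool();print(go(.4953,.2696,T[2,3]),T.round(4).tolist(),monitor.get_obs()['joint_pos'].round(3))
E
```

```text
tip [ 0.5917 -0.1097  0.1693] yaw -79.95 F [ 0.29  0.31 -1.44] M [0.02  0.01  0.011] j6 1.09 18.025
tau6 -0.005155944818397984
panel [ 0.5944 -0.1692  0.0522]
panel [ 0.596  -0.1631  0.0463]
[389.2 -26.5  -1.3] [[-0.1747, 0.9846, 0.0052, 0.5894], [0.9846, 0.1747, -0.002, -0.109], [-0.0029, 0.0048, -1.0, 0.2583], [0.0, 0.0, 0.0, 1.0]] [-0.306  0.4   -0.015  1.151 -0.     1.089]
```

Call:
{"api": "servo_tool", "payload": {
  "series": [
    {"claw": 20,"tx": 48.6,"ty": -3.3,"tz": 0,"rx": 0,"ry": 0,"rz": 0},
    {"claw": 20,"tx": 48.6,"ty": -3.3,"tz": 0,"rx": 0,"ry": 0,"rz": 0},
    {"claw": 20,"tx": 48.6,"ty": -3.3,"tz": 0,"rx": 0,"ry": 0,"rz": 0},
    {"claw": 20,"tx": 48.6,"ty": -3.3,"tz": 0,"rx": 0,"ry": 0,"rz": 0},
    {"claw": 20,"tx": 48.6,"ty": -3.3,"tz": 0,"rx": 0,"ry": 0,"rz": 0},
    {"claw": 20,"tx": 48.6,"ty": -3.3,"tz": 0,"rx": 0,"ry": 0,"rz": 0},
    {"claw": 20,"tx": 48.6,"ty": -3.3,"tz": 0,"rx": 0,"ry": 0,"rz": 0},
    {"claw": 20,"tx": 48.6,"ty": -3.3,"tz": 0,"rx": 0,"ry": 0,"rz": 0}
  ]
}}

```text
time: 19.08
eef_pos: [0.4924, 0.2708, 0.254]
tool_rot: [0.642, 0.766, -0.001, -0.0]
wrist_force: [0.4, -0.7, -0.9]
opening: 0.301
gripper_force: 59.4
```

Call:
{"api": "servo_tool", "payload": {
  "series": [
    {"claw": 20,"tx": 0,"ty": 0,"tz": 30,"rx": 0,"ry": 0,"rz": 0},
    {"claw": 20,"tx": 0,"ty": 0,"tz": 30,"rx": 0,"ry": 0,"rz": 0},
    {"claw": 20,"tx": 0,"ty": 0,"tz": 0,"rx": 0,"ry": 0,"rz": 0},
    {"claw": 20,"tx": 0,"ty": 0,"tz": 0,"rx": 0,"ry": 0,"rz": 0}
  ]
}}

```text
time: 19.58
eef_pos: [0.4938, 0.2696, 0.1958]
tool_rot: [0.642, 0.767, -0.0, -0.0]
wrist_force: [0.1, -0.1, -0.2]
opening: 0.298
gripper_force: 59.3
```

```bash
python3 - <<'E'
from h import *
T=tool();print(go(.4955,.2696,.096),T.round(4).tolist())
c=cap('wrist'); S=cap('side')
def proj(c,p):
    q=np.linalg.inv(c['pose'])@np.r_[p,1]; s=np.array([q[0],-q[1]])/-q[2]; s=s*(1+c['k1']*(s@s)); return np.array([c['fx']*s[0]+c['cx'],c['fy']*s[1]+c['cy']])
tip=T[:3,3]+T[:3,2]*.0919; print('tip',tip,proj(c,tip),proj(S,tip),'block hole',proj(c,[.4956,.2695,.07]),proj(S,[.4956,.2695,.07]))
u,v=proj(S,tip).astype(int);
save('w5',np.hstack([cv2.resize(c['color'][120:260,190:340],(450,420),interpolation=0),cv2.resize(S['color'][v-35:v+35,u-25:u+25],(300,420),interpolation=0)]))
E
```

```text
[-0.3  1.7 99.8] [[-0.1751, 0.9846, -0.0002, 0.4938], [0.9846, 0.1751, -0.0002, 0.2696], [-0.0002, -0.0002, -1.0, 0.1958], [0.0, 0.0, 0.0, 1.0]]
tip [0.49374863 0.26957254 0.10392102] [263.94005059 192.23280216] [234.62277737 135.299675  ] block hole [266.20108888 179.20231736] [235.43672785 144.6638029 ]
```

View pics/w5.png

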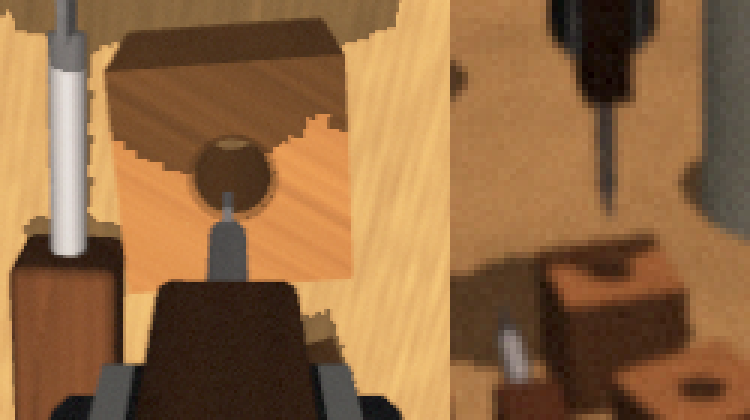

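The left crop shows the hole at (232,178), where computed, with the blade tip at (228,195), so a shift of about 1.7 mm is needed. I lower the driver in.

Call:
{"api": "servo_tool", "payload": {
  "series": [
    {"claw": 20,"tx": 0,"ty": 1.7,"tz": 15,"rx": 0,"ry": 0,"rz": 0},
    {"claw": 20,"tx": 0,"ty": 0,"tz": 15,"rx": 0,"ry": 0,"rz": 0},
    {"claw": 20,"tx": 0,"ty": 0,"tz": 20,"rx": 0,"ry": 0,"rz": 0},
    {"claw": 20,"tx": 0,"ty": 0,"tz": 20,"rx": 0,"ry": 0,"rz": 0},
    {"claw": 20,"tx": 0,"ty": 0,"tz": 18,"rx": 0,"ry": 0,"rz": 0},
    {"claw": 20,"tx": 0,"ty": 0,"tz": 8,"rx": 0,"ry": 0,"rz": 0},
    {"claw": 20,"tx": 0,"ty": 0,"tz": 0,"rx": 0,"ry": 0,"rz": 0},
    {"claw": 20,"tx": 0,"ty": 0,"tz": 0,"rx": 0,"ry": 0,"rz": 0}
  ]
}}

```text
time: 20.68
eef_pos: [0.4958, 0.2702, 0.1001]
tool_rot: [0.642, 0.767, 0.0, 0.0]
wrist_force: [-1.1, 0.0, -0.2]
opening: 0.301
gripper_force: 59.3
```

Call:
{"api": "servo_tool", "payload": {
  "series": [
    {"claw": 20,"tx": 0,"ty": 0,"tz": 2,"rx": 0,"ry": 0,"rz": 0},
    {"claw": 20,"tx": 0,"ty": 0,"tz": 1.5,"rx": 0,"ry": 0,"rz": 0},
    {"claw": 20,"tx": 0,"ty": 0,"tz": 0,"rx": 0,"ry": 0,"rz": 0},
    {"claw": 20,"tx": 0,"ty": 0,"tz": 0,"rx": 0,"ry": 0,"rz": 0}
  ]
}}

```text
time: 21.18
eef_pos: [0.4954, 0.2701, 0.0962]
tool_rot: [0.642, 0.767, 0.0, 0.0]
wrist_force: [-0.8, -0.5, -1.6]
opening: 0.298
gripper_force: 59.3
```

Call:
{"api": "servo_tool", "payload": {
  "series": [
    {"claw": 30,"tx": 0,"ty": 0,"tz": 0.4,"rx": 0,"ry": 0,"rz": 0},
    {"claw": 40,"tx": 0,"ty": 0,"tz": 0,"rx": 0,"ry": 0,"rz": 0},
    {"claw": 70,"tx": 0,"ty": 0,"tz": 0,"rx": 0,"ry": 0,"rz": 0},
    {"claw": 70,"tx": 0,"ty": 0,"tz": 0,"rx": 0,"ry": 0,"rz": 0},
    {"claw": 70,"tx": 0,"ty": 0,"tz": -30,"rx": 0,"ry": 0,"rz": 0},
    {"claw": 70,"tx": 0,"ty": 0,"tz": -50,"rx": 0,"ry": 0,"rz": 0},
    {"claw": 70,"tx": 0,"ty": 0,"tz": -60,"rx": 0,"ry": 0,"rz": 0},
    {"claw": 70,"tx": 0,"ty": 0,"tz": -20,"rx": 0,"ry": 0,"rz": 0}
  ]
}}

```text
time: 22.18
eef_pos: [0.497, 0.2708, 0.26]
tool_rot: [0.642, 0.767, 0.003, 0.002]
wrist_force: [0.8, -0.3, -0.9]
opening: 0.819
gripper_force: 0.0
```

Call:
{"api": "servo_tool", "payload": {
  "series": [
    {"claw": 70,"tx": 0,"ty": 0,"tz": 0,"rx": 0,"ry": 0,"rz": 0},
    {"claw": 70,"tx": 0,"ty": 0,"tz": 0,"rx": 0,"ry": 0,"rz": 0}
  ]
}}

```text
time: 22.42
eef_pos: [0.4946, 0.2698, 0.2542]
tool_rot: [0.642, 0.767, -0.001, -0.001]
wrist_force: [0.2, 0.3, -0.1]
opening: 0.821
gripper_force: 0.0
```

```bash
python3 st.py; python3 - <<'E'
from h import *
c=cap('wrist')
vs,us=np.mgrid[60:300:1,180:350:1]
uv=np.c_[us.ravel(),vs.ravel()]; P=np.array([depth(c,u,v) for u,v in uv])
m=(abs(P[:,2]-.150)<.007)&(np.hypot(P[:,0]-.495,P[:,1]-.27)<.03)
r=cv2.minAreaRect((np.array([plane(c,u,v,.15)[:2] for u,v in uv[m]])*1000).astype(np.float32)); print('top',r,P[m,2].mean())
# panel y and board edge gap in side view with stills
E
```

```text
tip [0.4944 0.2697 0.1623] yaw -79.88 F [ 0.17  0.27 -0.07] M [-0.009  0.042  0.025] j6 1.763 22.425
tau6 2.154837545731425e-05
panel [ 0.5944 -0.1692  0.0522]
panel [ 0.5959 -0.1631  0.046 ]
top ((495.3747253417969, 271.349853515625), (25.385318756103516, 26.4050350189209), 10.112682342529297) 0.1506448145539204
```

```bash
python3 -c "
from cell import bot
print(bot.job_done())"
```

```text
the job is handed in; nothing more can be done
None
```

The job is handed in, with no verdict shown: the cam was turned to about 0.315 N m, the side view shows the panel drawn in by about 6 mm, and the screwdriver stands upright in its block about 2 mm off centre and released; the taller look-alike screwdriver, which stood free, fell over during my first move and was left lying.

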